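# Lock the scanning stage with its transport pin

### The arm

A 7-joint arm with a two-finger parallel gripper is mounted at the origin on a cart in front of the work surface, level with it; the furniture and walls round the work are solid. World frame = base frame: x ahead of the robot, y to its left, z up, the work surface at z = 0. Lengths are in m, angles in rad, forces in N, time in s.
With the tool pointing down it reaches from about 0.4 to 0.875 m from the base axis. Payload 6.5 kg.
Tool frame: the origin (TCP) lies at the very end of the fingers, on their centre line; the grasp point (between the pads) lies env.pinch_z behind it (env.pinch_z is the distance from the TCP to the grasp point, in m); z points along the fingers, y is the direction in which the jaws open and shut (so a half turn about z gives the same grasp; the last joint's range is limited). The gripper opens to 88 mm and grips with 3 to 60 N. Pads are 18 mm wide; open, the fingers measure 123 mm over their backs; the gripper's body (75 mm by 187 mm) begins 45 mm behind the grasp point.
Start: joints at [-1.284, 0.536, -0.004, 1.538, 0.003, 1.067, -0.071], TCP at [0.225, 0.61, 0.239] pointing down, gripper open.
Joint ranges: [-2.7, 2.7], [-0.37, 2.16], [-1.27, 1.26], [0.24, 2.4], [-1.31, 4.45], [0.19, 1.91], [-2.76, 2.76]. Speed limits (rad/s): [2.39, 2.39, 3.14, 3.14, 3.14, 3.14, 3.14].

### API

Orientations are given as a 3x3 rotation matrix whose columns are the frame's x, y, z axes.
In Python, from plant import env gives the robot as it stands.
- The arm moves only by the tool play_rows, never from a script. Its argument "moves" is one flat list of numbers, 7 for each row, row after row: the turn, a rotation vector about the tool's x, y, z in degrees, then the shift along the tool's x, y, z in cm, then the gripper command: -1 is shut, 1 is fully open, values between are in proportion. A call has 1 to 20 rows; each row is the pose to reach, as a shift and turn from the pose measured when the call began, along the tool's axes at that moment; what a row does not reach only later rows make up. A row lasts 1/10 s, in which the tool goes at most 50 mm and 8.59 degrees, less where a joint would pass 70% of its speed; a pose out of reach is approached as far as the arm can. A call with a gripper value outside its range is refused whole. The fingers move at their own pace and stop on an object; "newtons" is the grip in N (left out, the last holds). Time passes only in rows, so rows that repeat a pose let the fingers close. It gives the time, the measured TCP pose, the force and the opening at its end, in the units of the state.
- env.get_state(): the state, without advancing time (a new reading comes with each control period).
- env.camera(name): name is "scene" or "top"; returns a dict with "image" (384x512x3 uint8, red, green, blue), "mtx" (3x3 intrinsics, pixels), "R" (3x3) and "t" (3): a world point X has camera coordinates R X + t. Camera axes: x right, y down, z forward; pixel columns grow to the right and rows downward; lengths in m; the calibration is good to about 2 mm. A picture is of the moment at which its call begins. There is no depth.
- env.sign_off(): hands the job in, once; it reports no verdict.
The state is a dict: "time": time; "joint_pos": joint angles; "joint_vel": joint speeds; "effort": joint torques, N m; "ee_pos": TCP position; "orientation": TCP orientation; "ft_force": force on the tool from outside, world axes, zero at the start; "ft_torque": the same for the moment, N m; "opening": opening from 0.0 (shut) to 1.0 (fully open).
Only numpy, scipy, OpenCV 4.12 (cv2) and the standard library are available. Lean on these libraries where they do the work, as an engineer would, in place of code of your own. Each camera call takes 0.05 s, during which the arm holds its last target. There are 200 camera calls.

### The job

Lock the microscope stage for transport: pull the round-headed pin out of the tool rack by its head and set its foot down on the bare steel in the housing's window, then sweep it over the steel under a light push of about 10 N (never more than 40 N) until it finds the hidden bore. Press it gently down until it is fully home, let go and leave it standing. Leave the T-shaped key in the rack and everything else on the desk where it is.

Things in the scene. Friction and masses are not known exactly. Their poses are not given: they have to be found in the camera images.
- transport_pin: loose steel pin, 70 mm tall, 0.10 to 0.15 kg, standing free in one of the two rack holes (lift it straight out; the foot is 18 mm below the rack's top). 12 mm shank below; above it, from 44 to 70 mm over the foot, a round grip head 20 mm in diameter, by which it is held. Origin: centre of the flat foot; z runs up the pin.
- pin_shank: the pin's lower part, fixed to it: 12 mm in diameter, 44 mm long, the last 2.5 mm tapering to a flat foot 9 mm across. Origin: centre of the foot, as for the pin. It is a precise part: never load it with more than 40 N from any side (do not grip it here; hold the head).
- adjusting_key: T-shaped key with the same 12 mm shank and a cross bar 45 mm long and 9 mm thick at 62 mm height, in the other rack hole (which is which varies). Not needed: it stays in the rack. Origin: centre of its foot, z up.
- tool_rack: fixed aluminium block 50 (x) x 100 (y) x 24 mm high, with two holes 14 mm in diameter and 18 mm deep at 28 mm either side of its centre along its y axis. Origin: centre of the underside.
- stage_housing: fixed dark steel housing 110 x 110 x 36 mm high (a micrometer barrel sticks out 30 mm from its +x side). Origin: centre of the underside. Its 6 mm thick cover has a square window 44 x 44 mm in the middle, sides along its x and y axes.
- window (a point): centre of that window, level with the cover's top, 36 mm above the desk; axes as the housing's. The dust plug in the bore (see search_area) is stiff: it yields only to about 3 N of downward push (the pin's weight is too little) and does not spring back. It lets the pin's foot sink 17 mm below the carriage top, where it stops hard: fully home.
- search_area (a point): 6 mm below window: the flat, fixed, polished steel top (friction with the pin about 0.25) of the stage carriage, which fills the window. It has one blind bore, 14 mm in diameter, its centre 3 to 8 mm from this point, in any direction (it varies). A flush dust plug of the same steel hides it. The pin enters when centred within about 1.5 mm.
- mount_ring: bystander: black adapter ring, 36 mm across, 14 mm high. Origin under its centre.
- objective: bystander: microscope objective standing on its nose, 32 mm across, 52 mm high. Origin under its centre.
- petri_dish: bystander: petri dish, 59 mm across, 15 mm high. Origin under its centre.
- oil_bottle: bystander: small dropper bottle, 32 mm across, 78 mm high. Origin under its centre.
- vial: bystander: sample vial, 19 mm across, 42 mm high. Origin under its centre.
- filter_cube: bystander: black filter cube, 42 x 44 x 38 mm. Origin under its centre.
Not all that is in view belongs to the job. What is shaped like the transport_pin but purple is not meant.

How it is judged:
By the outcome, as a careful person would: the job done as asked, in the order asked, and still so for the second after the job is handed in, with the robot touching nothing.
It also fails if it takes over 54 s, if anything falls off the work surface, if the arm or the gripper's body presses on something with over 40 N, if the wrist force passes 120 N, or if a joint passes its speed limit or range.

## Working session

There is one attempt and no reset: what is moved stays moved. The work goes in short steps, Python scripts to look and compute and a tool call to move; the robot and the scene stay as the last step left them, time stands still between calls to the robot, and variables do not carry over. Pictures are saved under pics/ and viewed, about 8 in all and at most 12, crops included, and the job is handed in when it is done.

Besides the shell and the picture viewer there is one more tool, called after "Request:" as name(argument=value, ...) on one line, values as JSON. play_rows: Moves the arm, as the interface text tells. Its arguments: {"type":"object","properties":{"moves":{"type":"array","items":{"type":"number"}},"newtons":{"type":"number"}},"required":["moves"]}

```bash
mkdir -p pics; ls
python3 - <<'E'
from plant import env
import cv2,numpy as np
print(env.pinch_z); s=env.get_state(); print(s)
for n in("scene","top"):
    c=env.camera(n); cv2.imwrite(f"pics/{n}0.png",c["image"][:,:,::-1]); np.savez(f"{n}0.npz",**c); print(n,c["mtx"].tolist(),(-c["R"].T@c["t"]).round(3))
a=[cv2.imread(f"pics/{n}0.png") for n in("scene","top")]
E
```

```text
pics
0.0187
{'time': 0.0, 'joint_pos': array([-1.28420904,  0.53719214, -0.00446426,  1.53885781,  0.00261311,
        1.0673132 , -0.07123906]), 'joint_vel': array([-0.00090155, -0.0006248 ,  0.00193058,  0.00077424,  0.00117301,
       -0.0004849 , -0.00023128]), 'effort': array([-3.34320694e-04, -5.70992947e+01,  9.90997553e-01, -2.51602113e+01,
       -5.61806245e-02,  1.80597167e-02,  1.66704117e-04]), 'ee_pos': array([0.22437568, 0.60938508, 0.23782799]), 'orientation': array([[-9.38434490e-01,  3.45456901e-01, -4.88141877e-04],
       [ 3.45457222e-01,  9.38432966e-01, -1.69581748e-03],
       [-1.27743421e-04, -1.76004575e-03, -9.99998443e-01]]), 'ft_force': array([ 0.18709317,  0.28644124, -0.15927383]), 'ft_torque': array([0.02153025, 0.05086866, 0.03502548]), 'opening': 0.9985857380522837}
scene [[352.71832338819854, 0.0, 253.64907519213122], [0.0, 352.71832338819854, 191.80167496177768], [0.0, 0.0, 1.0]] [ 0.13  -0.287  0.71 ]
top [[453.7652128949457, 0.0, 256.1688062998309], [0.0, 453.7652128949457, 191.5559797074995], [0.0, 0.0, 1.0]] [0.453 0.1   1.112]
```

View pics/scene0.png

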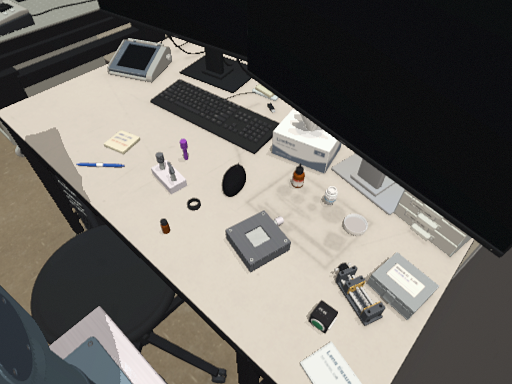

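View pics/top0.png

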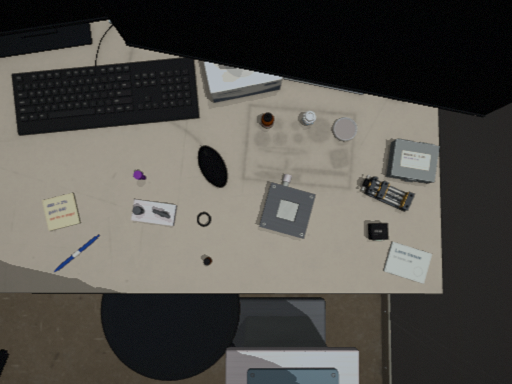

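The scene view shows the rack at about (168,177), with two tools standing in it: heads at (160,158) and (172,172). A purple decoy pin is at (183,148), and the housing is at (258,240). In the top view the rack is at (153,212), the housing at (287,211) and the decoy at (140,175). Next I'll enlarge the rack and the housing.

```bash
cat > h.py <<'E'
import numpy as np,cv2
def load(n,k=0): return dict(np.load(f"{n}{k}.npz"))
def ray(c,u,v,z):
    o=-c["R"].T@c["t"]; d=c["R"].T@np.linalg.inv(c["mtx"])@[u,v,1]
    return o+d*(z-o[2])/d[2]
def proj(c,X):
    p=c["mtx"]@(c["R"]@np.asarray(X)+c["t"]); return p[:2]/p[2]
def tri(cs,uvs):
    A=[];b=[]
    for c,(u,v) in zip(cs,uvs):
        o=-c["R"].T@c["t"]; d=c["R"].T@np.linalg.inv(c["mtx"])@[u,v,1]; d/=np.linalg.norm(d)
        P=np.eye(3)-np.outer(d,d); A.append(P); b.append(P@o)
    return np.linalg.solve(sum(A),sum(b))
def crop(c,u,v,w,h,f):
    return cv2.resize(c["image"][v:v+h,u:u+w,::-1],None,fx=f,fy=f,interpolation=cv2.INTER_CUBIC)
E
python3 - <<'E'
from h import *
s,t=load("scene"),load("top")
a=crop(s,140,135,56,60,7);b=crop(t,125,165,56,60,7)
c=crop(s,220,205,77,60,5);d=crop(t,250,180,77,60,5)
cv2.imwrite("pics/c1.png",np.vstack([np.hstack([a,b])]))
cv2.imwrite("pics/c2.png",np.hstack([c,d]))
E
```

```text
(no output)
```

View pics/c1.png

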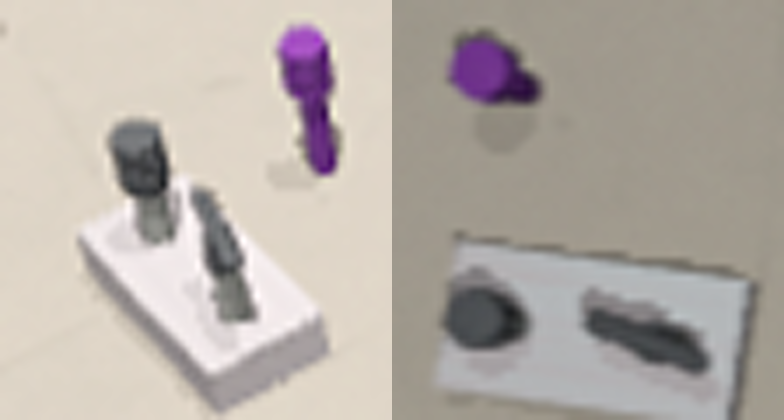

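View pics/c2.png

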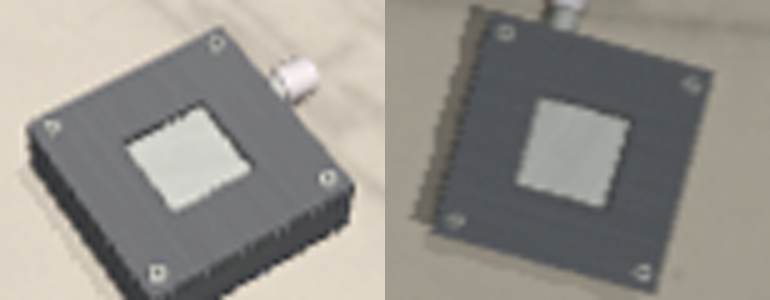

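The tool on the left has the plain round head with a steel-grey colour: scene (159.6,154), top (137.3,210). That makes it the transport pin. The tool on the right, at top (161,213), has a cross bar and is the key. The one at top (138,175) is purple, so it's the decoy. The housing's screws and window are clear in both views. Now for the positions.

```bash
cat > m.py <<'E'
from h import *
s,t=load("scene"),load("top")
def poly(c,roi,lo,hi,sat=40):
    u,v,w,h=roi; im=c["image"][v:v+h,u:u+w].astype(np.uint8)
    g=cv2.resize(im,None,fx=8,fy=8,interpolation=cv2.INTER_CUBIC)
    hsv=cv2.cvtColor(g,cv2.COLOR_RGB2HSV)
    m=((hsv[...,2]>=lo)&(hsv[...,2]<=hi)&(hsv[...,1]<=sat)).astype(np.uint8)
    k=max(cv2.findContours(m,0,1)[0],key=cv2.contourArea)
    r=cv2.minAreaRect(cv2.convexHull(k)); f=lambda p:(np.array(p)+.5)/8-.5+[u,v]
    M=cv2.moments(k); cen=f([M['m10']/M['m00'],M['m01']/M['m00']])
    return f(cv2.boxPoints(r)),cen
c1=lambda x,y,f,u,v:((x+.5)/f-.5+u,(y+.5)/f-.5+v)
H=tri([s,t],[c1(137,132,7,140,135),c1(478-392,317,7,125,165)]); print("head",H.round(4))
sc=[[c1(x,y,5,220,205) for x,y in[(217,42),(328,177),(157,272),(52,126)]],[c1(x-385,y,5,250,180) for x,y in[(505,33),(691,85),(643,272),(455,219)]]]
ps=[np.array([ray(c,*p,.036) for p in q]) for c,q in zip((s,t),sc)]
for p in ps: print("screws",p[:,:2].round(4).tolist(),p.mean(0).round(4))
for n,c,roi in(("s",s,(238,220,38,32)),("t",t,(270,195,36,32))):
    b,cen=poly(c,roi,130,256,60); P=np.array([ray(c,*q,.033)[:2] for q in b])
    print("win",n,P.round(4).tolist(),P.mean(0).round(4),"cen.030",ray(c,*cen,.030).round(4))
b,cen=poly(t,(128,192,56,40),165,256,26); P=np.array([ray(t,*q,.024)[:2] for q in b]); print("rack",P.round(4).tolist(),P.mean(0).round(4),[np.linalg.norm(P[i]-P[i-1]).round(3) for i in range(4)])
hb=tri([s,t],[c1(205,195,7,140,135),c1(592-392,315,7,125,165)]);print("bar end",hb)
print("shank at rack top scene",ray(s,*c1(158,237,7,140,135),.024).round(4), "head scene at .07+.006", ray(s,*c1(137,132,7,140,135),.076).round(4),ray(t,*c1(86,317,7,125,165),.076).round(4))
E
python3 m.py
```

```text
head [0.4822 0.3602 0.0754]
screws [[0.5406, 0.0454], [0.5159, -0.0431], [0.427, -0.0188], [0.4515, 0.0696]] [0.4837 0.0132 0.036 ]
screws [[0.5409, 0.0467], [0.5165, -0.0419], [0.4278, -0.0187], [0.4525, 0.0703]] [0.4845 0.0141 0.036 ]
win s [[0.4668, 0.0387], [0.5157, 0.0272], [0.4968, -0.0152], [0.4498, -0.0031]] [0.4823 0.0119] cen.030 [0.4829 0.0129 0.03  ]
win t [[0.4695, 0.0415], [0.5112, 0.0297], [0.4994, -0.0126], [0.4578, -0.0007]] [0.4845 0.0145] cen.030 [0.4847 0.0145 0.03  ]
rack [[0.46, 0.3886], [0.5096, 0.383], [0.4964, 0.2821], [0.4468, 0.288]] [0.4782 0.3354] [np.float64(0.101), np.float64(0.05), np.float64(0.102), np.float64(0.05)]
bar end [0.48362521 0.32542131 0.06393585]
shank at rack top scene [0.4781 0.358  0.024 ] head scene at .07+.006 [0.4817 0.3597 0.076 ] [0.4823 0.3599 0.076 ]
```

```bash
cat > go.py <<'E'
import sys,numpy as np
from plant import env
from scipy.spatial.transform import Rotation as Ro
# target x y z yaw(deg of tool y, world) -> rotvec deg, shift cm in tool axes
x,y,z,a=map(float,sys.argv[1:]); s=env.get_state(); R=s["orientation"]; a=np.radians(a)
Y=np.array([np.cos(a),np.sin(a),0]);Z=np.array([0,0,-1.]);T=np.c_[np.cross(Y,Z),Y,Z]
print("rot",Ro.from_matrix(R.T@T).as_rotvec(degrees=True).round(2),"cm",(R.T@(np.array([x,y,z])-s["ee_pos"])*100).round(2))
print(s["time"],s["ee_pos"].round(4),s["ft_force"].round(2),s["opening"],"cm per world x,y,z:",R.T.round(3).tolist())
E
python3 go.py .482 .361 .12 -7.5
```

```text
rot [-7.000e-02  7.000e-02  7.729e+01] cm [-32.75 -14.4   11.82]
0.1 [0.2244 0.6095 0.2379] [-0.62 -0.23 -0.49] 0.9963952679285137 cm per world x,y,z: [[-0.938, 0.345, -0.0], [0.345, 0.938, -0.002], [-0.0, -0.001, -1.0]]
```

Request:
play_rows(moves=[0,0,8,-3.3,-1.4,1.2,0.2,0,0,16,-6.6,-2.9,2.4,0.2,0,0,24,-9.8,-4.3,3.5,0.2,0,0,32,-13.1,-5.8,4.7,0.2,0,0,40,-16.4,-7.2,5.9,0.2,0,0,48,-19.7,-8.6,7.1,0.2,0,0,56,-22.9,-10.1,8.3,0.2,0,0,64,-26.2,-11.5,9.5,0.2,0,0,72,-29.5,-13,10.6,0.2,0,0,77.3,-32.75,-14.4,11.8,0.2,0,0,77.3,-32.75,-14.4,11.8,0.2,0,0,77.3,-32.75,-14.4,11.8,0.2,0,0,77.3,-32.75,-14.4,11.8,0.2], newtons=25)

```text
time: 1.4
ee_pos: [0.4809, 0.3624, 0.1202]
orientation: [[0.128, 0.992, -0.001], [0.992, -0.128, -0.001], [-0.001, -0.001, -1.0]]
ft_force: [0.3, -0.1, 0.1]
opening: 0.601
```

```bash
python3 go.py .482 .361 .0453 -7.5
python3 - <<'E'
from plant import env
from h import *
for n in("scene","top"):
    c=env.camera(n); np.savez(n+"1.npz",**c)
s,t=load("scene",1),load("top",1)
cv2.imwrite("pics/c3.png",np.hstack([crop(s,125,110,80,80,5),crop(t,110,160,80,80,5)]))
E
```

```text
rot [-0.06  0.04  0.14] cm [-0.12  0.14  7.49]
1.4 [0.4809 0.3624 0.1202] [ 0.25 -0.1   0.14] 0.6010990566568432 cm per world x,y,z: [[0.128, 0.992, -0.001], [0.992, -0.128, -0.001], [-0.001, -0.001, -1.0]]
```

View pics/c3.png

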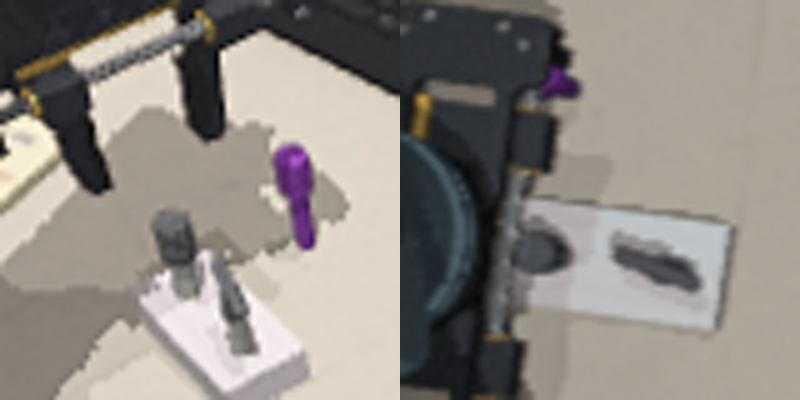

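The fingers straddle the pin, with the jaws across the rack. The purple decoy, at top (512/222 in the crop), stays clear outside the finger. I'll go down and grip now.

Request:
play_rows(moves=[0,0,0,-0.1,0.1,1.5,0.2,0,0,0,-0.1,0.1,3,0.2,0,0,0,-0.1,0.1,4.5,0.2,0,0,0,-0.1,0.1,6,0.2,0,0,0,-0.1,0.1,7,0.2,0,0,0,-0.1,0.1,7.45,0.2,0,0,0,-0.1,0.1,7.45,0.2,0,0,0,-0.1,0.1,7.45,-0.2,0,0,0,-0.1,0.1,7.45,-0.4,0,0,0,-0.1,0.1,7.45,-0.5,0,0,0,-0.1,0.1,7.45,-0.6,0,0,0,-0.1,0.1,7.45,-1,0,0,0,-0.1,0.1,7.45,-1,0,0,0,-0.1,0.1,7.45,-1], newtons=20)

```text
time: 2.9
ee_pos: [0.4819, 0.3617, 0.0462]
orientation: [[0.128, 0.992, -0.0], [0.992, -0.128, -0.0], [-0.0, -0.0, -1.0]]
ft_force: [-0.4, 0.2, 2.6]
opening: 0.218
```

Request:
play_rows(moves=[0,0,0,0,0,0,-1,0,0,0,0,0,0,-1,0,0,0,0,0,-0.5,-1,0,0,0,0,0,-1.2,-1,0,0,0,0,0,-2,-1,0,0,0,0,0,-3.5,-1,0,0,0,0,0,-5.5,-1,0,0,0,0,0,-7,-1,0,0,0,0,0,-7,-1], newtons=40)

```text
time: 3.8
ee_pos: [0.4835, 0.3627, 0.1191]
orientation: [[0.128, 0.992, 0.003], [0.992, -0.128, 0.003], [0.004, 0.003, -1.0]]
ft_force: [0.2, -0.1, -0.6]
opening: 0.213
```

```bash
python3 go.py .484 .0137 .115 -7.5; python3 -c "
from h import *
t=load('top')
print(ray(t,138,175,.07))"
```

```text
rot [ 0.16 -0.21  0.15] cm [-34.61   4.52   0.3 ]
3.8 [0.4835 0.3627 0.1191] [ 0.18 -0.08 -0.58] 0.21275223038519991 cm per world x,y,z: [[0.128, 0.992, 0.004], [0.992, -0.128, 0.003], [0.003, 0.003, -1.0]]
[0.56262242 0.36055239 0.07      ]
```

Request:
play_rows(moves=[0,0,0,0,0,-2,-1,0,0,0,-2.5,0.3,-3,-1,0,0,0,-6,0.8,-3,-1,0,0,0,-10,1.3,-3,-1,0,0,0,-14,1.8,-3,-1,0,0,0,-18,2.3,-3,-1,0,0,0,-22,2.9,-3,-1,0,0,0,-26,3.4,-3,-1,0,0,0,-30,3.9,-3,-1,0,0,0,-33,4.3,-2.5,-1,0,0,0,-34.6,4.5,-1.5,-1,0,0,0,-34.6,4.5,-0.5,-1,0,0,0,-34.6,4.5,0.3,-1,0,0,0,-34.6,4.5,0.3,-1,0,0,0,-34.6,4.5,0.3,-1])

```text
time: 5.3
ee_pos: [0.4838, 0.0151, 0.1148]
orientation: [[0.126, 0.992, 0.003], [0.992, -0.126, 0.004], [0.004, 0.002, -1.0]]
ft_force: [-0.3, 0.6, -1.9]
opening: 0.215
```

```bash
python3 go.py .484 .0137 .0752 -7.5
python3 - <<'E'
from plant import env
from h import *
for n in("scene","top"):
    c=env.camera(n); np.savez(n+"2.npz",**c)
s,t=load("scene",2),load("top",2)
print(proj(s,[.484,.0137,.075]))
cv2.imwrite("pics/c4.png",np.hstack([crop(s,210,160,80,80,6)]))
E
```

```text
rot [ 0.13 -0.22  0.27] cm [-0.16  0.03  3.96]
5.3 [0.4838 0.0151 0.1148] [-0.29  0.58 -1.9 ] 0.2146307346763358 cm per world x,y,z: [[0.126, 0.992, 0.004], [0.992, -0.126, 0.002], [0.003, 0.004, -1.0]]
[257.51292569 224.61714565]
```

View pics/c4.png

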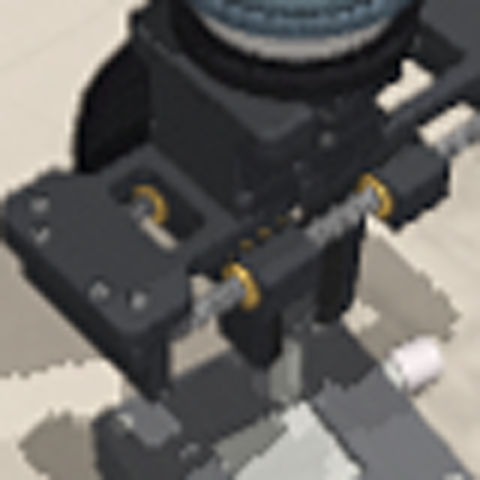

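The pin hangs vertically, with its foot at scene (257,226), where the TCP axis predicts it to within 1 px. Next I'll lower it to just above the steel and then touch down.

Request:
play_rows(moves=[0,0,0,-0.1,0,1,-1,0,0,0,-0.16,0,2,-1,0,0,0,-0.16,0,3,-1,0,0,0,-0.16,0,3.7,-1,0,0,0,-0.16,0,4.1,-1,0,0,0,-0.16,0,4.1,-1,0,0,0,-0.16,0,4.1,-1])

```text
time: 6.1
ee_pos: [0.4842, 0.0133, 0.0743]
orientation: [[0.127, 0.992, 0.004], [0.992, -0.127, 0.003], [0.004, 0.003, -1.0]]
ft_force: [0.5, -1.5, -1.3]
opening: 0.21
```

Request:
play_rows(moves=[0,0,0,0,0,0.1,-1,0,0,0,0,0,0.2,-1,0,0,0,0,0,0.3,-1,0,0,0,0,0,0.35,-1,0,0,0,0,0,0.4,-1,0,0,0,0,0,0.4,-1])

```text
time: 6.7
ee_pos: [0.4843, 0.0133, 0.0703]
orientation: [[0.127, 0.992, 0.004], [0.992, -0.127, 0.004], [0.004, 0.003, -1.0]]
ft_force: [-0.6, 0.2, -1.0]
opening: 0.212
```

Request:
play_rows(moves=[0,0,0,0,0,0.05,-1,0,0,0,0,0,0.1,-1,0,0,0,0,0,0.1,-1])

```text
time: 7.0
ee_pos: [0.4847, 0.0134, 0.0698]
orientation: [[0.127, 0.992, 0.004], [0.992, -0.127, 0.004], [0.005, 0.004, -1.0]]
ft_force: [-2.1, 0.4, 7.2]
opening: 0.216
```

Contact with the steel is at TCP z ≈ 0.0699, at about 8 N. Now I'll set up the spiral search table.

```bash
cat > sp.py <<'E'
import sys,numpy as np
from plant import env
C=np.array([.484,.0137]); i0,n,dz=int(sys.argv[1]),int(sys.argv[2]),float(sys.argv[3])  # dz mm below contact .0699
th=[0.]; 
while len(th)<140: th.append(th[-1]+1.0/(2+2.2*th[-1]/2/np.pi))
s=env.get_state(); R=s["orientation"]
print(s["time"],(s["ee_pos"]*1000).round(2),"F",s["ft_force"].round(1),"r",((s["ee_pos"][:2]-C)*1000).round(1))
for i in range(i0,i0+n):
    r=(2+2.2*th[i]/2/np.pi)/1000; P=np.r_[C+r*np.array([np.cos(th[i]),np.sin(th[i])]),.0699-dz/1000]
    print(i,(R.T@(P-s["ee_pos"])*100).round(2).tolist())
E
python3 sp.py 0 10 0.6
```

```text
7.0 [484.65  13.41  69.83] F [-2.1  0.4  7.2] r [ 0.7 -0.3]
0 [0.05, 0.13, 0.05]
1 [0.15, 0.11, 0.05]
2 [0.23, 0.04, 0.05]
3 [0.27, -0.05, 0.05]
4 [0.27, -0.16, 0.05]
5 [0.23, -0.25, 0.05]
6 [0.15, -0.32, 0.05]
7 [0.06, -0.37, 0.05]
8 [-0.04, -0.38, 0.05]
9 [-0.14, -0.35, 0.05]
```

Request:
play_rows(moves=[0,0,0,0.05,0.13,0.05,-1,0,0,0,0.15,0.11,0.05,-1,0,0,0,0.23,0.04,0.05,-1,0,0,0,0.27,-0.05,0.05,-1,0,0,0,0.27,-0.16,0.05,-1])

```text
time: 7.5
ee_pos: [0.4835, 0.0165, 0.0693]
orientation: [[0.126, 0.992, 0.005], [0.992, -0.126, 0.004], [0.005, 0.004, -1.0]]
ft_force: [1.8, 0.2, 2.1]
opening: 0.213
```

```bash
python3 sp.py 5 10 0.6
```

```text
7.5 [483.49  16.48  69.33] F [1.8 0.2 2.1] r [-0.5  2.8]
5 [-0.06, -0.1, 0.0]
6 [-0.14, -0.17, 0.0]
7 [-0.23, -0.21, 0.0]
8 [-0.33, -0.22, 0.0]
9 [-0.43, -0.2, -0.0]
10 [-0.52, -0.14, -0.0]
11 [-0.58, -0.06, -0.0]
12 [-0.62, 0.03, -0.0]
13 [-0.63, 0.13, 0.0]
14 [-0.61, 0.23, 0.0]
```

z is down 0.5 mm and the force has eased. I'll press here to see whether this is the bore or just compliance.

Request:
play_rows(moves=[0,0,0,0,0,0.04,-1,0,0,0,0,0,0.07,-1,0,0,0,0,0,0.07,-1])

```text
time: 7.8
ee_pos: [0.4836, 0.0166, 0.0686]
orientation: [[0.126, 0.992, 0.005], [0.992, -0.126, 0.004], [0.005, 0.004, -1.0]]
ft_force: [2.2, 0.5, 1.8]
opening: 0.209
```

```bash
python3 sp.py 5 1 0.6
```

```text
7.8 [483.63  16.61  68.61] F [2.2 0.5 1.8] r [-0.4  2.9]
5 [-0.08, -0.11, -0.07]
```

It keeps sinking at only about 3 N, which is the plug yielding, so this is the bore. I'll press on gently.

Request:
play_rows(moves=[0,0,0,0,0,0.05,-1,0,0,0,0,0,0.1,-1,0,0,0,0,0,0.15,-1,0,0,0,0,0,0.2,-1,0,0,0,0,0,0.25,-1])

```text
time: 8.3
ee_pos: [0.4841, 0.0167, 0.0662]
orientation: [[0.126, 0.992, 0.006], [0.992, -0.126, 0.004], [0.005, 0.005, -1.0]]
ft_force: [1.8, 0.7, 2.1]
opening: 0.213
```

```bash
python3 sp.py 5 1 0.6
```

```text
8.3 [484.15  16.72  66.19] F [1.8 0.7 2.1] r [0.1 3. ]
5 [-0.09, -0.16, -0.31]
```

Request:
play_rows(moves=[0,0,0,0,0.02,0.06,-1,0,0,0,0,0.03,0.13,-1,0,0,0,0,0.03,0.2,-1,0,0,0,0,0.03,0.27,-1,0,0,0,0,0.03,0.34,-1,0,0,0,0,0.03,0.4,-1])

```text
time: 8.9
ee_pos: [0.4844, 0.0167, 0.0621]
orientation: [[0.126, 0.992, 0.006], [0.992, -0.126, 0.004], [0.005, 0.005, -1.0]]
ft_force: [1.9, 0.5, 2.1]
opening: 0.211
```

```bash
python3 go.py .4845 .0168 .0529 -7.5
```

```text
rot [ 0.3  -0.29  0.24] cm [0.01 0.   0.92]
8.9 [0.4844 0.0167 0.0621] [1.86 0.49 2.11] 0.21136279775954753 cm per world x,y,z: [[0.126, 0.992, 0.005], [0.992, -0.126, 0.005], [0.006, 0.004, -1.0]]
```

Request:
play_rows(moves=[0,0,0,0,0.02,0.08,-1,0,0,0,0,0.03,0.16,-1,0,0,0,0,0.03,0.24,-1,0,0,0,0,0.03,0.32,-1,0,0,0,0,0.03,0.4,-1,0,0,0,0,0.03,0.48,-1,0,0,0,0,0.03,0.56,-1,0,0,0,0,0.03,0.64,-1,0,0,0,0,0.03,0.72,-1,0,0,0,0,0.03,0.78,-1])

```text
time: 9.9
ee_pos: [0.4847, 0.0167, 0.0542]
orientation: [[0.126, 0.992, 0.006], [0.992, -0.126, 0.004], [0.005, 0.005, -1.0]]
ft_force: [1.0, 1.0, 1.9]
opening: 0.214
```

Now the last 1.3 mm, in small steps.

Request:
play_rows(moves=[0,0,0,0,0,0.04,-1,0,0,0,0,0,0.08,-1,0,0,0,0,0,0.11,-1,0,0,0,0,0,0.14,-1,0,0,0,0,0,0.14,-1])

```text
time: 10.4
ee_pos: [0.4849, 0.0167, 0.0531]
orientation: [[0.126, 0.992, 0.006], [0.992, -0.126, 0.004], [0.005, 0.005, -1.0]]
ft_force: [-0.2, 0.5, 6.2]
opening: 0.208
```

Request:
play_rows(moves=[0,0,0,0,0,0.04,-1,0,0,0,0,0,0.07,-1,0,0,0,0,0,0.07,-1,0,0,0,0,0,0.07,-1])

```text
time: 10.8
ee_pos: [0.485, 0.0167, 0.053]
orientation: [[0.127, 0.992, 0.006], [0.992, -0.127, 0.005], [0.006, 0.006, -1.0]]
ft_force: [-0.7, 0.8, 10.4]
opening: 0.209
```

It stops hard at z 0.0530, 16.8–16.9 mm below the contact height, with 10 N on it, so it's home. I'll ease off, let go and retreat straight up.

Request:
play_rows(moves=[0,0,0,0,0,0,-1,0,0,0,0,0,0,-0.5,0,0,0,0,0,0,-0.2,0,0,0,0,0,0,0,0,0,0,0,0,0,0.1,0,0,0,0,0,0,0.1,0,0,0,0,0,-1,0.1,0,0,0,0,0,-3,0.1,0,0,0,0,0,-6,0.1,0,0,0,0,0,-10,0.1,0,0,0,0,0,-14,0.1,0,0,0,-5,0,-16,0.1,0,0,0,-10,0,-16,0.1,0,0,0,-15,0,-16,0.1,0,0,0,-19,0,-16,0.1,0,0,0,-19,0,-16,0.1,0,0,0,-19,0,-16,0.1])

```text
time: 12.5
ee_pos: [0.4596, -0.1733, 0.2124]
orientation: [[0.129, 0.992, 0.007], [0.992, -0.129, 0.005], [0.006, 0.006, -1.0]]
ft_force: [-0.2, 0.5, -1.3]
opening: 0.551
```

Run:
```python
from plant import env
from h import *
for n in("scene","top"):
    c=env.camera(n); np.savez(n+"3.npz",**c)
s,t=load("scene",3),load("top",3)
print(env.get_state()["ee_pos"])
print("expected head-top px", proj(s,[.485,.0167,.083]),proj(t,[.485,.0167,.083]),"base at carriage",proj(s,[.485,.0167,.03]))
full=s["image"][:,:,::-1][100:300,80:400]
cv2.imwrite("pics/c5.png",np.vstack([np.hstack([crop(s,215,185,80,70,5),crop(t,250,170,80,70,5)]),np.hstack([crop(s,130,130,100,62,4),crop(t,115,160,100,62,4)])]))
```

```text
[ 0.46018087 -0.17122016  0.21208763]
expected head-top px [256.85709713 221.45787143] [287.81813413 209.15154532] base at carriage [256.51556456 235.13493732]
```

View pics/c5.png

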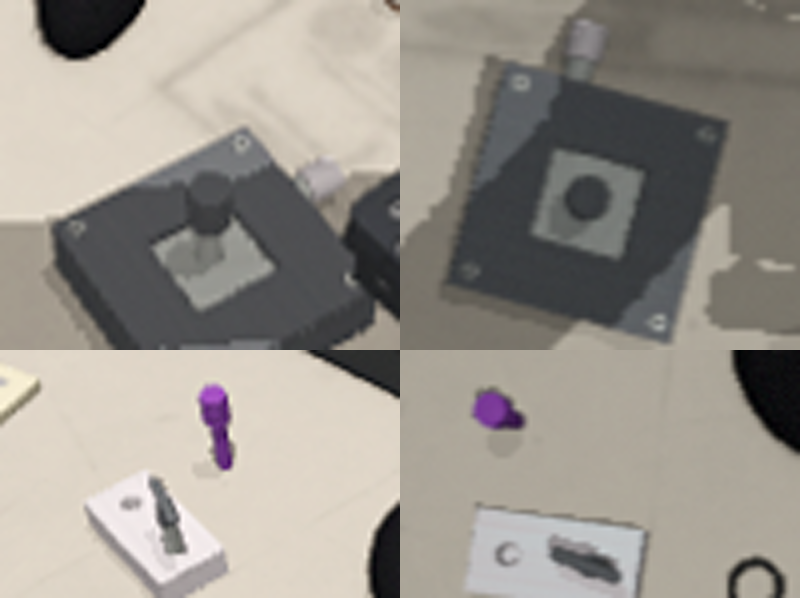

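The pin stands upright in the window. Its head top is at scene (257,221.4), against (256.9,221.5) predicted for fully home. The key and the decoy haven't moved. Handing in.

```bash
python3 -c "
from plant import env
print(env.sign_off(), env.get_state()['time'])"
```

```text
the job is handed in; nothing more can be done
the job is handed in; nothing more can be done
```

The transport pin is fully home in the bore and left standing, and the job is handed in at about 12.6 s of the 54 s allowed.

- **What I did:** I gripped the round-headed pin by its head, lifted it out of the rack and set its foot on the bare steel in the window. I then swept it under a light push until it found the bore about 3 mm from the window centre. I pressed it gently down to the stop, let go and backed the arm away.
- **Forces:** the readings at the end of each move were about 7 N at touchdown and 2 N while the plug yielded. They rose to 10 N at the hard stop. I did not read the force between those points.
- **Fully home:** the stop came 16.8–16.9 mm below the contact height, against 17 mm nominal. In the last pictures the head sits within 1 px of where a fully seated pin should appear.
- **Everything else:** the key is still in the rack and the purple pin still stands where it was. I looked closely only at the rack and housing, not at the bystanders farther off; the arm did not go near them.
- **What disagreed:** the two views put the window centre 1–2 mm apart and the rack hole about 3 mm from the pin's measured head. Neither affected the result.

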